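Tap a bar home against the stop of a drill jig

ROBOT

A 6-joint arm with a two-finger parallel gripper is mounted at the origin on a cart in front of the work surface, level with it; the furniture and walls round the work are solid. World frame = base frame: x ahead of the robot, y to its left, z up, the work surface at z = 0. Lengths are in m, angles in degrees, forces in N, time in s.
With the tool pointing down it reaches from about 0.325 to 0.85 m from the base axis. Payload 15.5 kg.
Tool frame: the origin (TCP) lies midway between the tips of the shut fingers; the grasp point (between the pads) lies 19 mm behind it; y points along the fingers, x is the direction in which the jaws open and shut, and the axes are right-handed (so a half turn about y gives the same grasp; the last joint's range is limited). The gripper opens to 91 mm and grips with 3 to 60 N. Pads are 32 mm wide; open, the fingers measure 118 mm over their backs; the gripper's body (76 mm by 178 mm) begins 60 mm behind the grasp point.
Start: joints at [-77.034, 28.281, 77.091, -0, 74.628, -5.472], TCP at [0.198, -0.593, 0.214] pointing down, gripper open.
Joint ranges: [-166.48, 166.48], [-47.26, 123.95], [12.59, 153.08], [-70.14, 250.14], [6.76, 159.57], [-176.63, 176.63]. Speed limits (degrees/s): [108.29, 108.29, 147.25, 172.46, 172.46, 172.46].

INTERFACE

Orientations are given as a 3x3 rotation matrix whose columns are the frame's x, y, z axes.
In Python, from bench import ctrl gives the robot as it stands. The module is installed in compiled form; this text tells all that it offers. Calls block until the motion is done:
- ctrl.goto(position, orientation): joint-space move of the TCP to a pose.
- ctrl.move_l(position, vel=0.15, ori=None, contact_N=None): straight line of the TCP; ori=None keeps the orientation; vel is the mean speed in m/s. With contact_N (N) it stops when the force on the tool has changed by that much, and returns True; else False.
- ctrl.movej(angles): joint-space move.
- ctrl.command_gripper(opening): opening from 0.0 (shut) to 1.0 (fully open); the grip force is fixed at half the most; returns when the fingers have stopped.
- ctrl.sleep(seconds).
- ctrl.ik(position, orientation): joint angles nearest the present ones, or None.
- ctrl.read_camera(name): name is "scene" or "top" or "wrist"; returns the picture (480x640x3 uint8, blue, green, red); there is no depth.
- ctrl.camera_params(name): a dict with "fx", "fy", "cx", "cy" (pixels), "pose" (4x4, takes a point from camera to world coordinates); the wrist camera has in their place "T_tool_cam" (4x4, takes a point from camera to tool coordinates, whose origin is the TCP and whose axes are the tool frame's). Camera axes: x right, y up, looking along -z (the intrinsics and any distortion apply to the point x, -y, -z); pixel columns grow to the right and rows downward; lengths in m; the calibration is good to about 2 mm. A picture is of the moment at which its call begins: read the wrist's pose just before it. camera_params takes no time and is no camera call.
A pose or a line that the arm cannot do raises ctrl.MotionError and nothing moves.
- ctrl.sign_off(): hands the job in, once; it reports no verdict.
Readings, each from a call of its own:
- ctrl.current_t(): time.
- ctrl.current_q(): joint angles.
- ctrl.current_dq(): joint speeds.
- ctrl.current_effort(): joint torques, N m.
- ctrl.current_tool_pos(): TCP position.
- ctrl.current_eef_rot(): TCP orientation.
- ctrl.current_contact_force(): force on the tool from outside, world axes, zero at the start.
- ctrl.current_wrist_torque(): the same for the moment, N m.
- ctrl.current_grip_width(): opening from 0.0 (shut) to 1.0 (fully open).
Only numpy, scipy, OpenCV 4.12 (cv2) and the standard library are available. Lean on these libraries where they do the work, as an engineer would, in place of code of your own. Each camera call takes 0.05 s, during which the arm holds its last target. There are 200 camera calls.

TASK

The flat bar has been started in the drill jig on the bench. Take the soft-faced mallet and tap the bar in with it, about 5 mm at a time and drawing the mallet back clear after each tap, until the bar meets the end stop hidden inside the jig, without driving that stop back. Then lay the mallet (do not drop it) flat on the bench, clear of the bar and jig, and leave everything else where it stands.

Things in the scene. Friction and masses are not known exactly. Their poses are not given: they have to be found in the camera images.
- drill_jig: Drill jig bolted to the bench: grey base plate 160 x 130 x 12 mm, on it a dark steel tunnel under a bright bush plate (134 x 70 mm, top 68.5 mm above the bench) with three drill bushes. Origin on the bench under the tunnel; x axis = the way the bar goes in, z up. End plate at x = 86 to 100 mm; the stop sits somewhere inside, in front of it, out of sight; its rod sticks out behind to x = 130 mm.
- jig_mouth (a point): Centre of the tunnel's mouth, 42.5 mm above the bench, axes as the jig's (x into the tunnel). The opening is 42 mm wide and 26.5 mm high. In front of it a bare bed, 70 mm wide, runs out another 25 mm (to x = -25 mm from here), its surface 30 mm above the bench.
- bar_end (a point): Centre of the bar's outer end face, where the mallet strikes, 42.5 mm above the bench; x axis along the bar into the jig. The bar is a plain bright light-alloy flat 160 x 40 x 25 mm, 0.3 to 0.6 kg, 1 mm of play each side, and slides under 1 to 5 N. At the start 70 to 88 mm of it stand out of the mouth, and roughly 40 mm when it is home.
- jig_stop (a joint): How far the hidden stop has been driven back along the jig's x axis, in m: 0 as set, at most 0.012. It is a 22 mm steel disc on a rod, held by friction alone: it stands firm under taps up to 25 N, slips under pushes of more than about 45 N, and does not come back.
- mallet_handle (a point): Grasp point on the mallet's wooden handle, half-way up (16 mm above the bench): flat-sided neck 22 mm wide, 20 mm high. Soft-faced mallet, 250 mm long, 0.45 kg, lying on its side. y axis along the handle to its butt, 175 mm away (grip half 30 x 32 mm); x axis across it; z up. The head (104 mm along x, 32 mm thick) has its centre 60 mm from here along -y.
- mallet_face (a point): Centre of one of the mallet's two black nylon striking faces, 32 mm across; it looks along x; axes as at mallet_handle, from which it lies 52 mm along x and -60 mm along y. 16 mm above the bench when the mallet lies flat. The other face looks the opposite way.
- mallet: The same mallet: origin under its middle, on its lower side (0 mm above the bench when it lies flat), z axis up when it lies flat.
- bar: The same bar: origin at the centre of its underside.
- oil_can: Bystander: orange oil can with a bent spout, 168 mm high, behind the jig; origin under its centre.
- wood_offcut: Bystander: pine offcut 56 x 130 x 44 mm, left of the vice; origin under its centre.
- masking_tape: Bystander: roll of masking tape, 98 mm across, 26 mm high, lying at the back left; origin under its centre.

How it is judged:
By the outcome, as a careful person would: the job done as asked, in the order asked, and still so for the second after the job is handed in, with the robot touching nothing.
It also fails if it takes over 56 s, if anything falls off the work surface, if the arm or the gripper's body presses on something with over 40 N, if the wrist force passes 120 N, or if a joint passes its speed limit or range.

## Working session

There is one attempt and no reset: what is moved stays moved. The work goes in short steps, each a Python script; the robot and the scene stay as the last script left them, time stands still between calls to the robot, and variables do not carry over. Pictures are saved under pics/ and viewed, about 8 in all and at most 12, crops included, and the job is handed in when it is done.

```bash
mkdir -p pics
python3 - <<'E'
from bench import ctrl
import cv2,numpy as np
np.set_printoptions(precision=4,suppress=True)
for n in("scene","top"):
    cv2.imwrite(f"pics/{n}0.png",ctrl.read_camera(n)); print(n,ctrl.camera_params(n))
print(ctrl.camera_params("wrist"))
print(ctrl.current_tool_pos(),ctrl.current_eef_rot(),ctrl.current_t())
E
```

```text
scene {'fx': 540.9547502584304, 'fy': 540.9547502584304, 'cx': 319.1891604623756, 'cy': 244.3708974688624, 'pose': array([[-0.8383,  0.4335, -0.3306,  0.1353],
       [-0.545 , -0.6526,  0.5264,  0.7098],
       [ 0.0124,  0.6215,  0.7833,  1.0555],
       [ 0.    ,  0.    ,  0.    ,  1.    ]])}
top {'fx': 532.5047654135723, 'fy': 532.5047654135723, 'cx': 323.4122675249285, 'cy': 237.50109198580108, 'pose': array([[-0.0136,  0.9947, -0.1016,  0.458 ],
       [-0.9998, -0.0124,  0.0121,  0.0453],
       [ 0.0108,  0.1018,  0.9947,  1.1247],
       [ 0.    ,  0.    ,  0.    ,  1.    ]])}
{'fx': 345.5114099899488, 'fy': 345.5114099899488, 'cx': 317.6960241631811, 'cy': 238.43065713230257, 'T_tool_cam': array([[ 1.    ,  0.0005,  0.0003,  0.0004],
       [ 0.0001,  0.2544, -0.9671, -0.1707],
       [-0.0006,  0.9671,  0.2544,  0.0709],
       [ 0.    ,  0.    ,  0.    ,  1.    ]])}
[ 0.1976 -0.5925  0.2134] [[ 0.3163 -0.0002  0.9487]
 [-0.9487  0.0011  0.3163]
 [-0.0011 -1.      0.0001]] 0.1
```

View pics/top0.png

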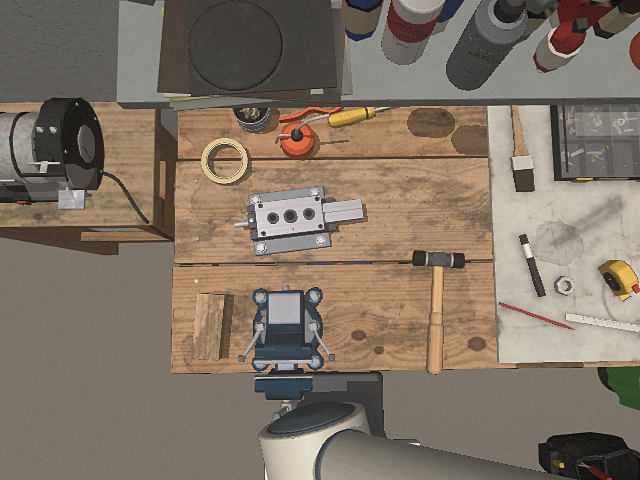

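View pics/scene0.png

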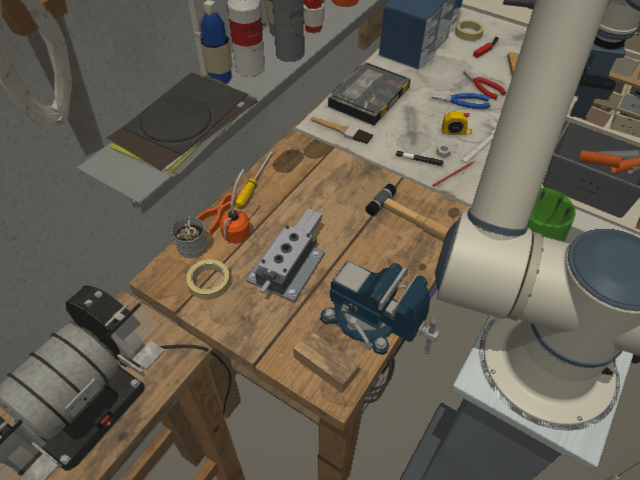

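Top view: the jig is at about (290,215), with the bar protruding right to about (362,208). The mallet head is at (438,260), its handle pointing down the image towards the robot, and its left face looks the way the bar goes in. Scene view agrees. Next I'll look from above with the wrist camera.

```bash
cat > h.py <<'E'
from bench import ctrl
import cv2,numpy as np
np.set_printoptions(precision=4,suppress=True)
def ray(u,v,z,P,T):
    d=T[:3,:3]@np.array([(u-P["cx"])/P["fx"],-(v-P["cy"])/P["fy"],-1.])
    o=T[:3,3]; return o+d*(z-o[2])/d[2]
def top(u,v,z):
    P=ctrl.camera_params("top"); return ray(u,v,z,P,P["pose"])
def wristT():
    T=np.eye(4);T[:3,:3]=ctrl.current_eef_rot();T[:3,3]=ctrl.current_tool_pos()
    return T@ctrl.camera_params("wrist")["T_tool_cam"]
def R(yaw): # tool down; yaw = angle of tool -x from world +y (deg, ccw)
    a=np.radians(yaw); z=np.array([np.cos(a),np.sin(a),0]);y=np.array([0,0,-1.]);return np.c_[np.cross(y,z),y,z]
E
python3 - <<'E'
from h import *
hc=top(438,260,.03);b=top(434,372,.03);be=top(363,209,.055);jc=top(290,215,.0685)
print(hc,b,be,jc)
ctrl.goto([hc[0]-.02,hc[1]+.05,.24],R(0))
T=wristT();np.save("T1.npy",T);cv2.imwrite("pics/w1.png",ctrl.read_camera("wrist"));print(ctrl.current_tool_pos(),ctrl.current_t(),ctrl.current_q())
E
```

```text
[ 0.5203 -0.2037  0.03  ] [ 0.2941 -0.1876  0.03  ] [ 0.6245 -0.049   0.055 ] [0.612  0.0987 0.0685]
[ 0.5002 -0.1545  0.2399] 2.0833 [-23.694   18.5755  89.2148  -0.008   72.2088  66.3528]
```

View pics/w1.png

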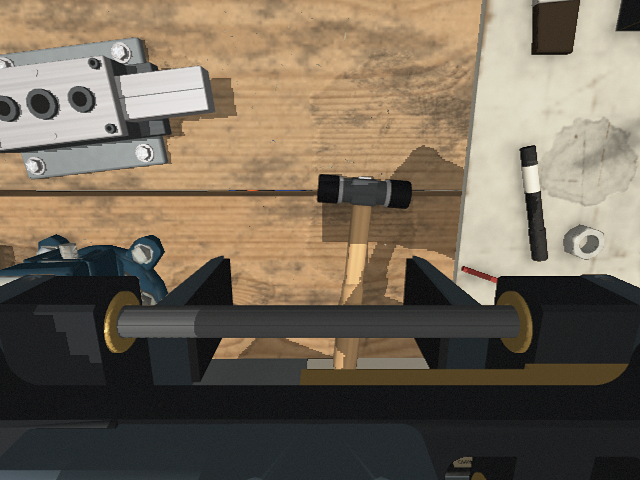

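Wrist view: bar end near (208,90), mallet head spanning (318..411, 174..208), handle running down from (361,206) to (346,368). Zooming in on those two areas.

Run:
```python
import cv2,numpy as np
i=cv2.imread("pics/w1.png")
a=cv2.resize(i[50:140,60:260],None,fx=4,fy=4,interpolation=cv2.INTER_CUBIC)[:, :800]
b=cv2.resize(i[165:215,265:465],None,fx=4,fy=4,interpolation=cv2.INTER_CUBIC)
cv2.imwrite("pics/z1.png",np.vstack([a,b]))
```

```text
(no output)
```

View pics/z1.png

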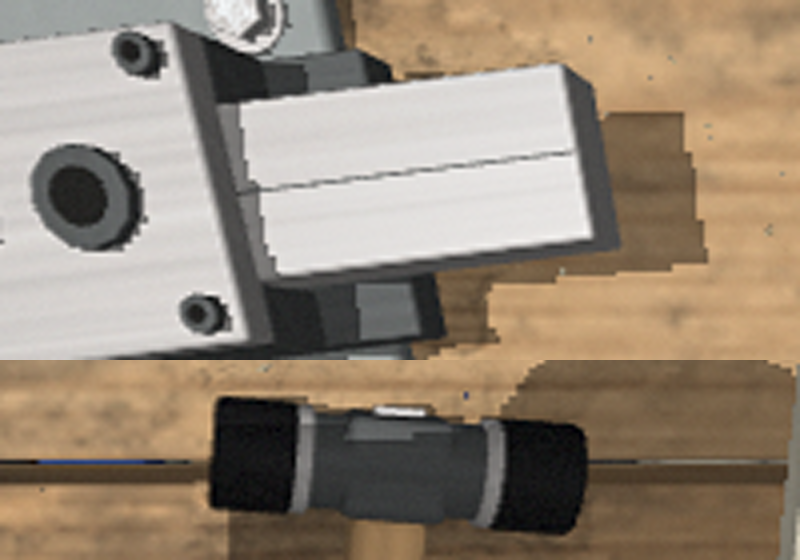

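Run:
```python
from h import *
P=ctrl.camera_params("wrist");T=np.load("T1.npy")
Z=lambda u,v,z,oy,ox:ray(u/4+ox-.375,v/4+oy-.375,z,P,T)
ang=lambda a,b:np.degrees(np.arctan2((b-a)[1],(b-a)[0]))
B=lambda u,v,z=.055:Z(u,v,z,50,60)
c1,c2,e1,e2=B(560,64),B(594,240),B(245,102),B(275,277)
print("bar corners",c1,c2,"mid",(c1+c2)/2,"width",np.linalg.norm(c1-c2),"dirs",ang(c1,e1),ang(c2,e2),ang(c2,c1)+90)
m=B(170,22,.0685),B(250,340,.0685);print("plate edge",m,np.linalg.norm(m[0]-m[1]),ang(m[1],m[0])+90)
M=lambda u,v,z:Z(u,v-360,z,165,265)
f=M(213,452,.016);g=M(581,481,.018);print("faces",f,g,np.linalg.norm(f-g),ang(g,f))
h=M(389,535,.018);b=ray(345.5,367,.016,P,T);print("handle",h,b,ang(h,b)-90+180, ang(h,b))
# top cam
t=top(412.5,259,.02),top(465,261,.02);print("top head",t)
```

```text
bar corners [ 0.6459 -0.044   0.055 ] [ 0.607  -0.0488  0.055 ] mid [ 0.6264 -0.0464  0.055 ] width 0.03927248320617357 dirs 96.16693381563277 96.11460750195023 97.0292061844762
plate edge (array([0.6518, 0.0386, 0.0685]), array([0.5834, 0.0306, 0.0685])) 0.06893196981784329 96.69257711170108
faces [ 0.5272 -0.1552  0.016 ] [ 0.5191 -0.2598  0.018 ] 0.10496402016494816 85.57084145948717
handle [ 0.5036 -0.2057  0.018 ] [ 0.2934 -0.1911  0.016 ] 266.03144953015186 176.03144953015186
top head (array([ 0.5236, -0.1529,  0.02  ]), array([ 0.518 , -0.2623,  0.02  ]))
```

```bash
cat >> h.py <<'E'
A=np.radians(96.4); BX=np.array([np.cos(A),np.sin(A),0]); YAW=6.4
END=np.array([.6264,-.0464,.0425])
def tcp_for_face(p,zt): # TCP so that the struck face centre is at p (xy)
    my=np.array([-np.sin(A),np.cos(A),0]); q=p-.052*BX+.06*my; q[2]=zt; return q
E
python3 - <<'E'
from h import *
g=[.4633,-.2031]
ctrl.goto([*g,.08],R(-4.2)); ctrl.move_l([*g,.003],vel=.1)
print(ctrl.current_contact_force()); ctrl.command_gripper(0.0)
print(ctrl.current_grip_width(),ctrl.current_tool_pos(),ctrl.current_contact_force())
ctrl.move_l([*g,.05],vel=.1)
print(ctrl.current_grip_width(),ctrl.current_contact_force(),ctrl.current_wrist_torque())
q=tcp_for_face(END-.03*BX,.05);print(q)
ctrl.move_l(q,vel=.12,ori=R(YAW));q[2]=.0295;ctrl.move_l(q,vel=.05)
np.save("T2.npy",wristT());i=ctrl.read_camera("wrist");cv2.imwrite("pics/w2.png",i)
print(ctrl.current_tool_pos(),ctrl.current_t())
j=ctrl.read_camera("top")
cv2.imwrite("pics/z2.png",np.vstack([cv2.resize(i[60:260,180:460],None,fx=2.5,fy=2.0),cv2.resize(j[185:285,340:480],None,fx=5,fy=2)]))
cv2.imwrite("pics/scene2.png",ctrl.read_camera("scene"))
E
```

```text
[ 0.5614  0.3517 -0.3349]
0.23551989665174197 [ 0.4633 -0.2031  0.003 ] [ 0.6599  1.0769 -0.1785]
0.2408350444565896 [-0.4564  0.0739 -3.3243] [ 0.0631  0.0855 -0.0387]
[ 0.5759 -0.1346  0.05  ]
[ 0.576  -0.1346  0.0295] 7.2583
```

View pics/w2.png

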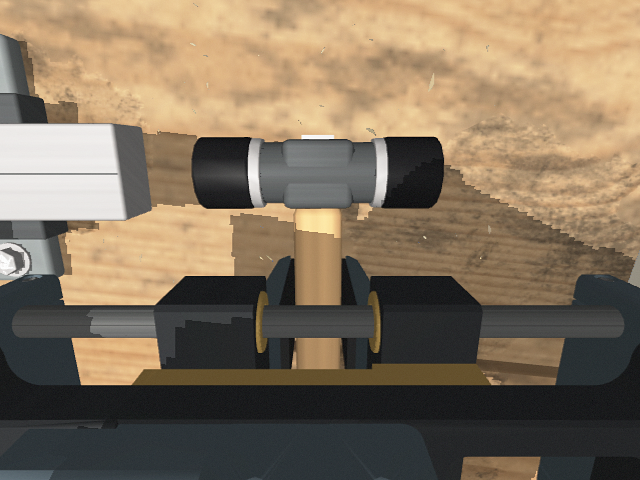

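Wrist view: the gripped mallet head is square to the bar, with its left face at column 192 and its centre row at about 172. The bar's end edge is at about columns 118–150 and its groove at row 173, so they are aligned. Next I'll check the head's height by projecting the expected points.

Run:
```python
from h import *
P=ctrl.camera_params("wrist");T=np.load("T2.npy")
def proj(p,P,T):
    c=np.linalg.inv(T)@np.r_[p,1];return np.array([P["cx"]+P["fx"]*c[0]/-c[2],P["cy"]-P["fy"]*c[1]/-c[2]])
f=END-.03*BX; my=np.array([-BX[1],BX[0],0])
for n,p in(("face ctr",f),("face far edge",f-.016*my),("face near edge",f+.016*my),("back ctr",f-.104*BX),("bar top end mid",END+[0,0,.0125]),("bar low end mid",END-[0,0,.0125])):
    print(n,proj(p,P,T))
S=ctrl.camera_params("scene")
print("scene face",proj(f,S,S["pose"]),"bar end",proj(END,S,S["pose"]))
i=cv2.imread("pics/scene2.png");u,v=map(int,proj(f,S,S["pose"]))
cv2.imwrite("pics/z3.png",cv2.resize(i[v-60:v+60,u-80:u+80],None,fx=5,fy=5));print(u-80,v-60)
```

```text
face ctr [200.7869 172.6964]
face far edge [197.6051 135.5037]
face near edge [203.8056 207.9821]
back ctr [432.6326 172.5558]
bar top end mid [118.3879 174.8837]
bar low end mid [147.2372 170.9007]
scene face [319.7418 205.8236] bar end [314.3766 213.6976]
239 145
```

View pics/z3.png

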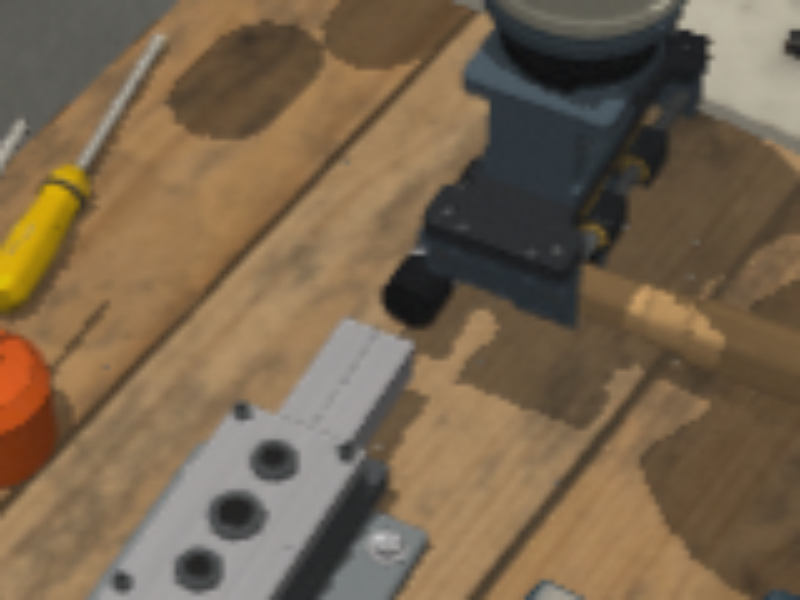

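The face matches nominal to within a few pixels. First tap: a gentle touch-detecting approach.

```bash
cat >> h.py <<'E'
def face_s(): # signed advance of the face past the initial bar-end estimate
    p=ctrl.current_tool_pos(); return float((p-tcp_for_face(END,0))@BX)
def at(s): return tcp_for_face(END+s*BX,.0295)
E
python3 - <<'E'
from h import *
ctrl.move_l(at(-.008),vel=.1)
f0=ctrl.current_contact_force()
c=ctrl.move_l(at(.005),vel=.025,contact_N=1.5)
print(c,face_s(),f0,ctrl.current_contact_force()-f0,ctrl.current_wrist_torque(),ctrl.current_grip_width())
ctrl.move_l(at(face_s()-.02),vel=.1)
i=ctrl.read_camera("wrist");cv2.imwrite("pics/w3.png",i);np.save("T3.npy",wristT());print(face_s(),ctrl.current_t())
E
```

```text
False 0.005067144066927641 [-0.2472 -0.82   -4.6605] [0.2779 0.6283 0.5178] [0.0107 0.161  0.0425] 0.24154928810167167
-0.015346410138631972 8.7917
```

View pics/w3.png

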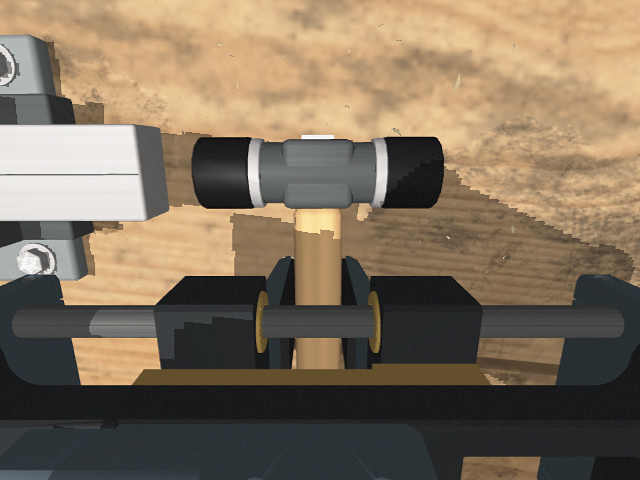

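Wrist view: the bar's end edge is now at about columns 137/167 with a clear gap to the face at 192, so the bar moved. I'll measure the advance from the edge columns.

```bash
cat >> h.py <<'E'
def bar_s(img,T): # advance of bar end (top edge) relative to END, from wrist picture
    g=cv2.GaussianBlur(cv2.cvtColor(img,cv2.COLOR_BGR2GRAY),(3,3),0).astype(float); P=ctrl.camera_params("wrist"); out=[]
    for r in range(135,165,3):
        d=np.diff(g[r,20:185]); 
        out.append(float((ray(20+np.argmin(d)+.5,r,.055,P,T)-END)@BX))
    return np.median(out),np.ptp(out)
E
python3 - <<'E'
from h import *
for k in("2","3"): print(bar_s(cv2.imread(f"pics/w{k}.png"),np.load(f"T{k}.npy")))
E
```

```text
(np.float64(-0.0005561657296872977), np.float64(0.00038985633751123354))
(np.float64(0.005591631529508858), np.float64(0.00033558047229338955))
```

```bash
cat > tap.py <<'E'
from h import *
def look():
    T=wristT(); return bar_s(ctrl.read_camera("wrist"),T)[0]
def tap(s,step=.005,thr=10,vel=.025):
    """tap from bar position s; returns contact flag, face stop, new bar position"""
    t=s-.00055+step
    f0=ctrl.current_contact_force()
    c=ctrl.move_l(at(t),vel=vel,contact_N=thr)
    df=ctrl.current_contact_force()-f0; fs=face_s()
    ctrl.move_l(at(fs-.014),vel=.08)
    n=look(); print(c,"face %.2f bar %.2f (+%.2f) mm F %.1f"%(fs*1e3,n*1e3,(n-s)*1e3,df@BX),"t %.1f"%ctrl.current_t(),"w %.3f"%ctrl.current_grip_width(),flush=True)
    return c,fs,n
E
python3 - <<'E'
from tap import *
s=look();print(s)
for k in range(6):
    c,f,s=tap(s)
    if c: break
E
```

```text
0.005140865631708243
False face 9.54 bar 9.52 (+4.38) mm F -0.6 t 10.3 w 0.241
False face 13.97 bar 14.14 (+4.62) mm F -1.1 t 11.6 w 0.234
False face 18.57 bar 18.67 (+4.53) mm F -0.0 t 12.9 w 0.234
False face 23.10 bar 23.28 (+4.61) mm F -0.8 t 14.1 w 0.239
False face 27.71 bar 27.96 (+4.68) mm F 0.8 t 15.4 w 0.238
False face 32.41 bar 32.57 (+4.61) mm F -1.7 t 16.7 w 0.238
```

Run:
```python
from tap import *
s=look()
for k in range(5):
    c,f,s=tap(s,step=.0053,vel=.02)
    if c or s>.052: break
cv2.imwrite("pics/w4.png",ctrl.read_camera("wrist"))
```

```text
False face 37.33 bar 37.25 (+4.65) mm F -0.9 t 18.2 w 0.240
False face 41.84 bar 41.47 (+4.23) mm F -2.2 t 19.7 w 0.238
True face 41.96 bar 41.41 (+-0.06) mm F -5.7 t 20.8 w 0.241
```

View pics/w4.png

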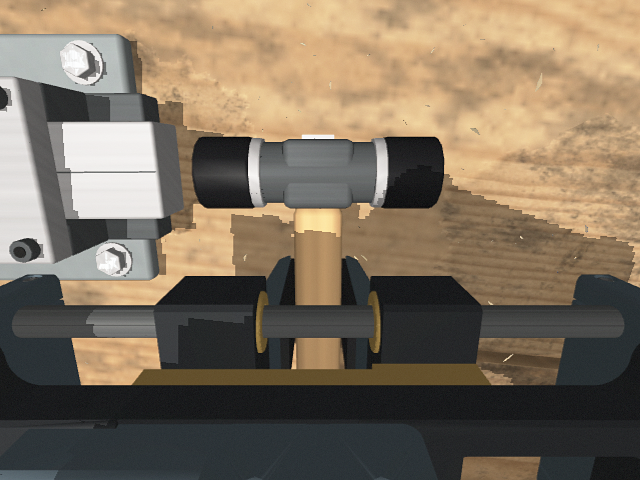

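Home: the 10 N tap gave no advance, with the bar about 40 mm out of the mouth (end edge at column ~165–180, clear of the face at 192). Now I'll lay the mallet back where it came from.

Run:
```python
from h import *
ctrl.move_l(at(face_s()-.07),vel=.12)
g=[.4633,-.2031]
ctrl.move_l([*g,.0295],vel=.12,ori=R(-4.2))
ctrl.move_l([*g,.008],vel=.06)
c=ctrl.move_l([*g,.003],vel=.015,contact_N=5)
print(c,ctrl.current_tool_pos(),ctrl.current_contact_force(),ctrl.current_grip_width())
if c:
    c=ctrl.move_l([*g,.003],vel=.01,contact_N=8);print(c,ctrl.current_tool_pos(),ctrl.current_contact_force())
ctrl.sleep(.3)
ctrl.command_gripper(.45);ctrl.sleep(.3);ctrl.command_gripper(1.0)
ctrl.move_l([*g,.15],vel=.1); ctrl.move_l([g[0]-.0,g[1]+.03,.24],vel=.15)
print(ctrl.current_contact_force(),ctrl.current_t())
i=ctrl.read_camera("wrist");cv2.imwrite("pics/w5.png",i)
cv2.imwrite("pics/scene5.png",ctrl.read_camera("scene"))
```

```text
True [ 0.4634 -0.2032  0.0029] [-1.1765  1.149   7.5677] 0.23801722539200895
False [ 0.4635 -0.2032  0.003 ] [ 1.0347 -0.6609 -2.6662]
[ 0.0998 -0.5985 -0.8816] 28.2917
```

View pics/w5.png

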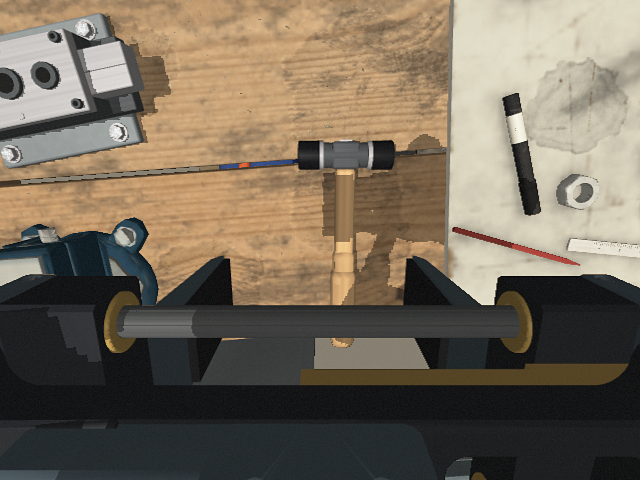

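View pics/scene5.png

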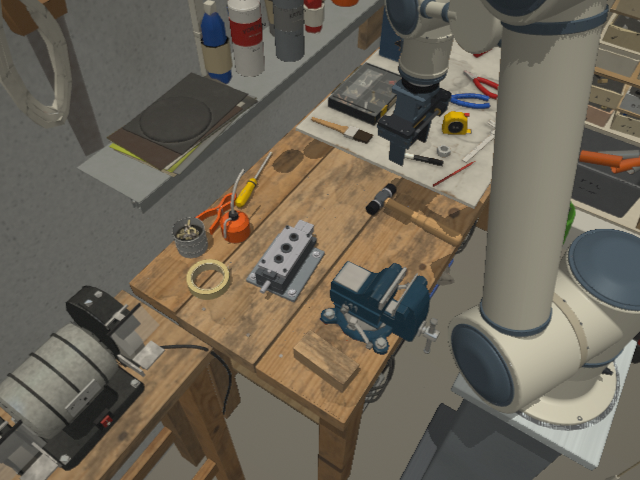

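The mallet lies flat in its old place, clear of the jig and bar. The bystanders are untouched and the gripper is clear, so I'm handing in.

```bash
python3 -c "
from bench import ctrl
ctrl.sign_off();print(ctrl.current_t())"
```

```text
the job is handed in; nothing more can be done
the job is handed in; nothing more can be done
```

The bar is home against the hidden stop, and the mallet is back flat on the bench where it started. I handed the job in at about 28 s of the 56 s allowed.

- **Taps:** Nine taps drove the bar in about 42 mm, most of them 4.2–4.7 mm and the first about 6 mm. The mallet was drawn back at least 14 mm after each.
- **At the stop:** The last tap, limited to 10 N, gave no further advance (-0.06 mm). About 40 mm of bar stands out of the mouth, as expected. The 10 N limit applied from the second tap on (1.5 N on the first). That is well under the 25 N the stop stands firm under, so it should not have moved, but I did not measure its rod.
- **Laying down:** The mallet was lowered under force control, with up to about 8 N on the tool at contact with the bench, and then released. The last pictures show it clear of the bar and jig, the bystanders apparently where they were, and the gripper clear.
- **Small disagreements:**
  - My first estimate of the bar end was about 0.5 mm off, hence the longer first tap.
  - The camera and arm figures for bar position differed by up to 0.5 mm.
  - The scene camera showed the mallet face 2–3 pixels higher than calculated, while the wrist camera agreed.

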